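# Put the corked jar away in the push-open drawer

### The arm

A 7-joint arm with a two-finger parallel gripper is mounted at the origin on a cart in front of the work surface, level with it; the furniture and walls round the work are solid. World frame = base frame: x ahead of the robot, y to its left, z up, the work surface at z = 0. Lengths are in mm, angles in rad, forces in N, time in s.
With the tool pointing down it reaches from about 400 to 850 mm from the base axis. Payload 10.4 kg.
Tool frame: the origin (TCP) lies between the finger pads; the fingertips stand bot.nose_length ahead of it and the grasp point (between the pads) lies 2 mm behind it (bot.nose_length is the distance from the TCP to the fingertips, in mm); z points along the fingers, x is the direction in which the jaws open and shut, and the axes are right-handed (so a half turn about z gives the same grasp; the last joint's range is limited). The gripper opens to 87 mm and grips with 3 to 60 N. Pads are 19 mm wide; open, the fingers measure 117 mm over their backs; the gripper's body (75 mm by 190 mm) begins 51 mm behind the grasp point.
Start: joints at [1.088, 0.332, -0.065, 1.46, 0.022, 1.35, -0.088], TCP at [277.379, -560.099, 239.576] pointing down, gripper open.
Joint ranges: [-2.6, 2.6], [-0.5, 2.12], [-1.47, 1.34], [0.16, 2.42], [-1.27, 4.41], [0.06, 2.06], [-2.6, 2.6]. Speed limits (rad/s): [2.22, 2.22, 2.79, 2.79, 3.14, 3.14, 3.14].

### API

Orientations are given as a unit quaternion [x, y, z, w].
In Python, from workcell import bot gives the robot as it stands. The module is installed in compiled form; this text tells all that it offers.
- The arm moves only by the shell command python3 -m handwheel 'ROWS' [OPENING] [FORCE]. ROWS is JSON, a list of rows, each an object with "slide": the shift along the tool's x, y, z in cm, a list of three; "rotation": the turn, a rotation vector about the tool's x, y, z in rad, a list of three. In form: [{"slide": [dx, dy, dz], "rotation": [rx, ry, rz]}, ...]. A call has 1 to 8 rows; each row shifts and turns the pose as measured when the row begins, along the tool's axes as they then stand; what a row does not reach is not made up. A row lasts 1/12 s, in which the tool goes at most 41.7 mm and 7.16 degrees, less where a joint would pass 70% of its speed; a pose out of reach is approached as far as the arm can. A call with a gripper value outside its range is refused whole. OPENING is the opening in per cent of the stroke, from 0 (shut) to 100 (fully open), set as the call begins (- or left out, the last holds). The fingers move at their own pace and stop on an object; FORCE is the grip in N (left out, the last holds). Time passes only in rows, so rows that do not move let the fingers close. It gives the time, the measured TCP pose, the force and the opening at its end, in the units of the state.
- bot.state(): the state, without advancing time (a new reading comes with each control period).
- bot.get_image(name): name is "scene" or "top"; returns (picture, depth): 480x640x3 uint8, blue, green, red; 480x640 float32, mm along the optical axis (not along the pixel's ray), 0 where there is no reading.
- bot.camera_info(name): a dict with "intrinsics" (3x3 intrinsics, pixels), "R" (3x3) and "t" (3): a world point X has camera coordinates R X + t. Camera axes: x right, y down, z forward; pixel columns grow to the right and rows downward; lengths in mm; the calibration is good to about 2 mm. A picture is of the moment at which its call begins. camera_info takes no time and is no camera call.
- bot.close_job(): hands the job in, once; it reports no verdict.
The state is a dict: "time": time; "joint_pos": joint angles; "dq": joint speeds; "joint_efforts": joint torques, N m; "position": TCP position; "eef_rot": TCP orientation; "force": force on the tool from outside, world axes, zero at the start; "moment": the same for the moment, N m; "grip_width": finger opening in mm.
Only numpy, scipy, OpenCV 4.12 (cv2) and the standard library are available. Lean on these libraries where they do the work, as an engineer would, in place of code of your own. Each camera call takes 0.05 s, during which the arm holds its last target. There are 200 camera calls.

### The job

Put the little corked jar away in the handleless push-open drawer of the low wooden unit: press the drawer's front in and let go so that it springs open, then set the jar down upright in it, without dropping it. Slide the drawer in, gently enough that the jar stays standing, press until the latch catches, and make sure that it stays shut by itself as it was at the start, with its front a finger's width off the case. Leave the salt shaker, the spice jar and the timer on the unit where they stand.

Things in the scene. Friction and masses are not known exactly. Their poses are not given: they have to be found in the camera images.
- drawer_unit: Fixed low unit of pale wood, 200 mm deep (its x), 220 mm wide (its y), 118 mm high, with one handleless drawer. Origin under its centre on the table; its front looks along its own -x, so the drawer opens along its -x. Its place and yaw vary.
- push_drawer (a joint): Drawer position, m: 0 to 0.002 shut and latched, 0.13 open stop, -0.014 pressed-in stop. Push-push latch: pressed to -0.013 or deeper and let go, a shut drawer springs out to 0.13 by itself in about 0.8 s (keep clear), an open one stays shut. A shallower press changes nothing; each further full press changes it again. Spring pushes out with 1.4 N open, 4 N shut, plus 1 N per 0.1 m/s of motion.
- front_face (a point): Point on the outer face of the drawer's front panel: middle of its width, 85 mm above the table; moves with the drawer; axes as the unit (x points into the drawer). Panel 14 mm thick, 220 mm wide, 8 to 112 mm above the table, 16.5 mm in front of the case when shut. It can be pressed anywhere.
- drawer_floor (a point): Centre of the drawer's floor (top side, 16 mm above the table); moves with the drawer, axes as the unit. Inside: x from -75 to +75 mm of this point, y +-92 mm; side and back walls 40 mm above the floor, front panel 96 mm. Fully open, x from -75 to +70 mm lies free in front of the case; the case opening leaves 93 mm above the floor.
- case_top_front (a point): Middle of the front edge of the case's top, 118 mm above the table; does not move with the drawer.
- cork_jar: Little pale grey jar with a brown cork stopper, the thing to put away: 43 mm across, 75 mm high (body to 60 mm, cork 29 mm across above it), about 0.19 kg, standing on the table. Origin at the centre of its underside, z up. It falls over in the drawer if this is slammed into its stop (0.3 m/s); 0.1 m/s is safe.
- salt_shaker: Bystander: glass salt shaker with a grey top, 44 mm across, 90 mm high. Origin at the centre of its underside.
- spice_jar: Bystander: glass spice jar with a dark cap, 41 mm across, 105 mm high. Origin at the centre of its underside.
- timer: Bystander: white dial timer, 67 mm across, 61 mm high, standing loose on top of the unit in its rear half. Origin at the centre of its underside.
Things that resemble listed ones, but are neither listed nor needed, are in the scene too. What is shaped like the cork_jar but yellow is not meant.

How it is judged:
By the outcome, as a careful person would: the job done as asked, in the order asked, and still so for the second after the job is handed in, with the robot touching nothing.
It also fails if it takes over 64 s, if anything falls off the work surface, if the arm or the gripper's body presses on something with over 40 N, if the wrist force passes 120 N, or if a joint passes its speed limit or range.

## Working session

There is one attempt and no reset: what is moved stays moved. The work goes in short steps, Python scripts to look and compute and a shell command to move; the robot and the scene stay as the last step left them, time stands still between calls to the robot, and variables do not carry over. Pictures are saved under pics/ and viewed, about 8 in all and at most 12, crops included, and the job is handed in when it is done.

```bash
mkdir -p pics; cat > h.py <<'E'
import numpy as np, cv2
from workcell import bot
def grab(n,save=None):
    im,d=bot.get_image(n); np.savez('%s.npz'%n,im=im,d=d)
    if save: cv2.imwrite('pics/'+save,im)
    return im,d
def pts(n,d):
    c=bot.camera_info(n);K=np.array(c['intrinsics']);R=np.array(c['R']);t=np.array(c['t'])
    v,u=np.indices(d.shape)
    C=np.stack([(u-K[0,2])/K[0,0]*d,(v-K[1,2])/K[1,1]*d,d],-1)
    P=(C-t)@R; P[d==0]=np.nan
    return P
E
python3 - <<'E'
from h import *
a,_=grab('scene','s1.png');b,_=grab('top','t1.png')
for n in('scene','top'):
    c=bot.camera_info(n);print(n,np.round(c['intrinsics'],1).tolist(),(-np.array(c['R']).T@c['t']).round())
s=bot.state();print(s['time'],s['position'],s['eef_rot'],bot.nose_length,s['force'],s['grip_width'])
E
```

```text
scene [[556.1, 0.0, 329.9], [0.0, 556.1, 235.3], [0.0, 0.0, 1.0]] [ 441. -858. 1212.]
top [[450.8, 0.0, 322.3], [0.0, 450.8, 243.1], [0.0, 0.0, 1.0]] [ 410.   26. 1095.]
0.1 [ 277.24376521 -559.79658041  238.85384427] [ 8.49654230e-01 -5.27339847e-01 -5.22772041e-04 -3.18870466e-04] 17.0 [-0.18031175  0.6417222   0.84099552] 87.09770286811174
```

View pics/s1.png

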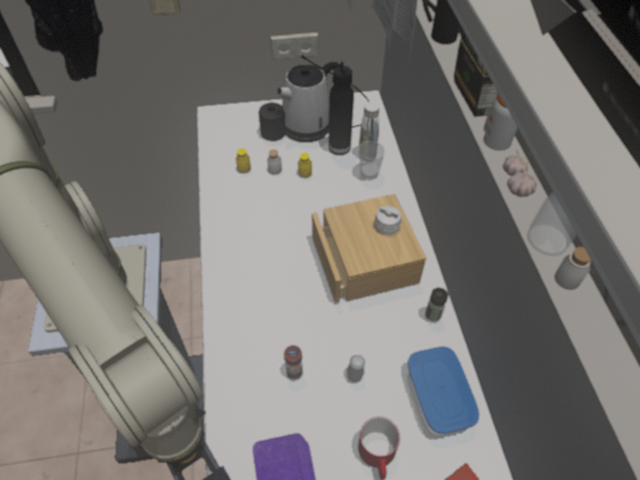

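View pics/t1.png

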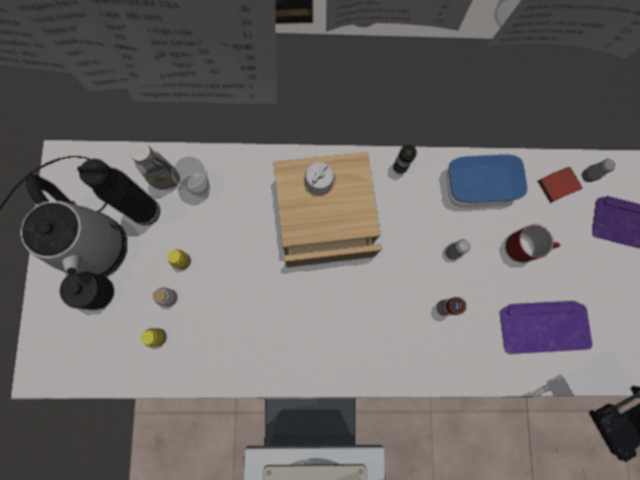

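Candidates for the jar: yellow jars at scene (243,160) and (305,165), and a grey one with a brown cork at (274,161), which is top (164,297). The grey one fits the description. The unit stands at top (325,205), with its front panel at (330,255). The timer sits on it at (320,178).

```bash
cat > m.py <<'E'
from h import *
z=np.load('top.npz');im,d=z['im'],z['d'];P=pts('top',d)
def box(z0,z1,u0,u1,v0,v1):
    M=np.zeros(d.shape,bool);M[v0:v1,u0:u1]=1
    return M&(P[...,2]>z0)&(P[...,2]<z1)
def rect(M):
    return cv2.minAreaRect(P[M][:,:2].astype(np.float32))
if __name__=='__main__':
    print('table z',np.nanmedian(P[340:380,250:400,2]))
    M=box(113,125,265,390,145,250);print('casetop',M.sum(),np.median(P[M][:,2]),rect(M))
    M=box(100,125,265,390,238,275);n,l,st,ce=cv2.connectedComponentsWithStats(M.astype(np.uint8))
    for i in range(1,n):
        if st[i,4]>30:print('comp',st[i],rect(l==i),np.median(P[l==i][:,2]))
    for nm,b in dict(jar=(60,85,145,185,280,312),y1=(60,85,160,195,240,275),y2=(60,85,135,170,322,355),salt=(75,100,440,475,235,262),spice=(90,115,390,420,140,175),timer=(160,200,300,340,155,200)).items():
        M=box(*b);print(nm,M.sum(),rect(M),np.median(P[M],0).round(1) if M.any() else '')
    s=cv2.resize(cv2.imread('pics/s1.png')[130:190,220:330],None,fx=5,fy=5)
    t=cv2.resize(im[225:365,120:220],None,fx=3,fy=3)
    o=np.zeros((420,860,3),np.uint8);o[:300,:550]=s;o[:420,555:855]=t
    cv2.imwrite('pics/c1.png',o[:,:860][:, :] if 0 else cv2.resize(o,(800,391)))
    P2=pts('scene',np.load('scene.npz')['d']);
    Q=P2[145:180,260:290].reshape(-1,3);Q=Q[(Q[:,2]>50)];print('scene jar',np.median(Q,0),Q.max(0),Q.min(0))
E
python3 m.py
```

```text
table z -0.06201201462446386
casetop 7517 117.80945363059924 ((690.5877685546875, -24.517333984375), (229.38470458984375, 220.26449584960938), 7.209456443786621)
comp [282 238  82  10 430] ((603.2865600585938, -15.3614501953125), (20.066190719604492, 180.35765075683594), 0.8579378128051758) 117.42163337485968
comp [284 245  98  17 667] ((581.0571899414062, -37.844520568847656), (15.281131744384766, 218.20997619628906), 7.196606636047363) 111.31416683372221
jar 157 ((486.76995849609375, 347.7041320800781), (29.313446044921875, 29.28305435180664), 44.11366653442383) [486.7 346.6  73.3]
y1 147 ((575.286376953125, 320.8412170410156), (28.786808013916016, 25.994842529296875), 89.69063568115234) [575.  319.2  73.1]
y2 174 ((395.6300048828125, 365.9747009277344), (29.48297691345215, 28.248178482055664), 88.30741882324219) [394.6 364.7  73.2]
salt 166 ((603.0639038085938, -341.9725646972656), (33.32844924926758, 30.76667594909668), 82.66999053955078) [ 602.6 -339.6   85.8]
spice 258 ((821.95166015625, -216.50296020507812), (39.63937759399414, 38.4984130859375), 0.9649807214736938) [ 820.4 -215.8  104.6]
timer 517 ((742.858642578125, -7.174007415771484), (60.04582214355469, 57.70947265625), 17.7153263092041) [741.   -6.6 162.9]
scene jar [487.13843151 342.38236402  67.96024516] [504.24823762 370.60366497  79.17314208] [468.75166085 325.56376657  50.02267545]
```

View pics/c1.png

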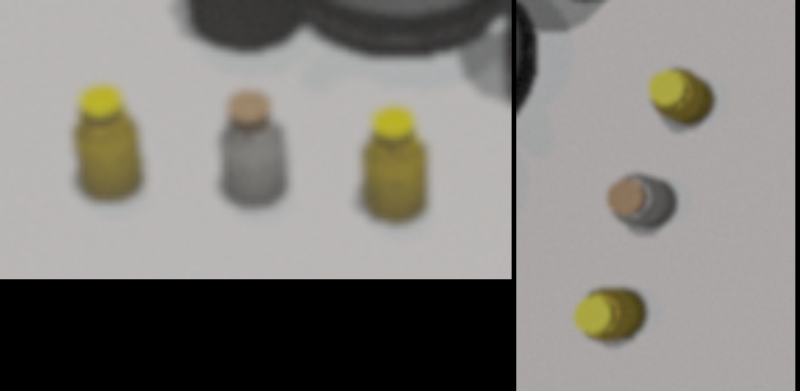

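The crop shows the grey, brown-corked jar as the middle of the three, at (487,347) with its top at 73–75 mm. The panel's top centre is at (581,-38) and the unit's yaw is about 7.1°, so the panel's outer face is at about (574,-39). All of this agrees with the given sizes. I'll turn the tool so that its y axis points along the unit's -x, then go to the front.

```bash
cat > go.py <<'E'
import sys,numpy as np
from workcell import bot
from scipy.spatial.transform import Rotation as Ro
s=bot.state();R=Ro.from_quat(s['eef_rot']).as_matrix();p=np.array(s['position'])
yaw=np.radians(7.1);ux=np.array([np.cos(yaw),np.sin(yaw),0]);uy=np.array([-ux[1],ux[0],0])
T=np.c_[-uy,-ux,[0,0,-1]]
print('t',round(s['time'],2),'p',p.round(1),'F',np.round(s['force'],1),'w',round(s['grip_width'],1),'q7',s['joint_pos'][6].round(2) if hasattr(s['joint_pos'][6],'round') else s['joint_pos'][6])
print('rot to unit',Ro.from_matrix(R.T@T).as_rotvec().round(3),'unit coords of TCP rel. shut face',np.round([(p-[574,-38.7,0])@ux,(p-[574,-38.7,0])@uy],1))
if len(sys.argv)>3:
    t=np.array([float(a) for a in sys.argv[1:4]]);print('slide cm now',(R.T@(t-p)/10).round(2),'slide after turn',(T.T@(t-p)/10).round(2))
E
python3 -m handwheel '[{"slide":[0,0,0],"rotation":[0,0,0.112]},{"slide":[0,0,0],"rotation":[0,0,0.112]},{"slide":[0,0,0],"rotation":[0,0,0.112]},{"slide":[0,0,0],"rotation":[0,0,0]}]' 0 20; python3 go.py 524 -45 180
```

```text
time: 0.43
position: [276.6, -559.0, 236.8]
eef_rot: [0.745, -0.667, -0.002, -0.001]
force: [0.0, 0.1, 0.2]
grip_width: 68.0
t 0.43 p [ 276.6 -559.   236.8] F [0.  0.1 0.2] w 68.0 q7 -0.43
rot to unit [ 0.002  0.005 -0.014] unit coords of TCP rel. shut face [-359.4 -479.6]
slide cm now [-48.35 -30.24   5.85] slide after turn [-47.95 -30.9    5.68]
```

```bash
python3 -m handwheel '[{"slide":[-3,-1.9,0],"rotation":[0,0,0]},{"slide":[-3,-1.9,0],"rotation":[0,0,0]},{"slide":[-3,-1.9,0],"rotation":[0,0,0]},{"slide":[-3,-1.9,0],"rotation":[0,0,0]},{"slide":[-3,-1.9,0],"rotation":[0,0,0]},{"slide":[-3,-1.9,0],"rotation":[0,0,0]},{"slide":[-3,-1.9,0],"rotation":[0,0,0]},{"slide":[-3,-1.9,0],"rotation":[0,0,0]}]'; python3 go.py 524 -45 180
```

```text
time: 1.1
position: [396.2, -298.5, 233.3]
eef_rot: [0.751, -0.66, -0.005, 0.002]
force: [1.1, -0.2, 0.1]
grip_width: 14.6
t 1.1 p [ 396.2 -298.5  233.3] F [ 1.1 -0.2  0.1] w 14.6 q7 -0.9
rot to unit [0.009 0.005 0.004] unit coords of TCP rel. shut face [-208.5 -235.9]
slide cm now [-23.49 -15.96   5.31] slide after turn [-23.58 -15.82   5.33]
```

```bash
python3 -m handwheel '[{"slide":[-3,-2,0.5],"rotation":[0,0,0]},{"slide":[-3,-2,0.5],"rotation":[0,0,0]},{"slide":[-3,-2,0.5],"rotation":[0,0,0]},{"slide":[-3,-2,0.5],"rotation":[0,0,0]},{"slide":[-3,-2,0.5],"rotation":[0,0,0]},{"slide":[-3,-2,0.5],"rotation":[0,0,0]},{"slide":[-3,-2,0.5],"rotation":[0,0,0]},{"slide":[0,0,0],"rotation":[0,0,0]}]'; python3 go.py 524 -45 85
```

```text
time: 1.77
position: [509.2, -51.2, 197.2]
eef_rot: [0.765, -0.644, -0.004, 0.001]
force: [-0.7, 1.0, 0.6]
grip_width: 0.3
t 1.77 p [509.2 -51.2 197.2] F [-0.7  1.   0.6] w 0.3 q7 -1.44
rot to unit [0.007 0.004 0.047] unit coords of TCP rel. shut face [-65.9  -4.4]
slide cm now [-0.31 -1.64 11.21] slide after turn [-0.43 -1.55 11.22]
```

```bash
python3 -m handwheel '[{"slide":[0,0,3.5],"rotation":[0.007,0.004,0.047]},{"slide":[0,0,3.5],"rotation":[0,0,0]},{"slide":[0,0,3],"rotation":[0,0,0]},{"slide":[0,0,1.2],"rotation":[0,0,0]},{"slide":[0,0,0],"rotation":[0,0,0]}]'; python3 go.py 556 -41 85; python3 -m handwheel '[{"slide":[0,-1.5,0],"rotation":[0,0,0]},{"slide":[0,-1.5,0],"rotation":[0,0,0]},{"slide":[0,-1,0],"rotation":[0,0,0]},{"slide":[0,-0.5,0],"rotation":[0,0,0]},{"slide":[0,0,0],"rotation":[0,0,0]}]'; python3 go.py 556 -41 85
```

```text
time: 2.18
position: [510.8, -46.4, 81.8]
eef_rot: [0.758, -0.652, 0.001, -0.002]
force: [0.3, -0.2, 0.0]
grip_width: 0.2
t 2.18 p [510.8 -46.4  81.8] F [ 0.3 -0.2  0. ] w 0.2 q7 -1.53
rot to unit [-0.005  0.     0.026] unit coords of TCP rel. shut face [-63.7   0.2]
slide cm now [ 0.14 -4.55 -0.3 ] slide after turn [ 0.02 -4.55 -0.32]
time: 2.6
position: [556.3, -40.0, 83.7]
eef_rot: [0.762, -0.647, 0.001, -0.001]
force: [0.1, 0.3, -0.5]
grip_width: 0.3
t 2.6 p [556.3 -40.   83.7] F [ 0.1  0.3 -0.5] w 0.3 q7 -1.56
rot to unit [-0.003  0.     0.039] unit coords of TCP rel. shut face [-17.8   0.9]
slide cm now [ 0.09  0.04 -0.13] slide after turn [ 0.09  0.04 -0.13]
```

```bash
python3 -m handwheel '[{"slide":[0,-0.5,0],"rotation":[0,0,0.039]},{"slide":[0,0,0],"rotation":[0,0,0]}]'; python3 -m handwheel '[{"slide":[0,-0.4,0],"rotation":[0,0,0]},{"slide":[0,0,0],"rotation":[0,0,0]}]';  python3 -m handwheel '[{"slide":[0,-0.4,0],"rotation":[0,0,0]},{"slide":[0,0,0],"rotation":[0,0,0]}]'; python3 go.py
```

```text
time: 2.77
position: [561.4, -39.5, 84.9]
eef_rot: [0.75, -0.661, 0.001, -0.001]
force: [0.0, 0.6, -0.5]
grip_width: 0.3
time: 2.93
position: [564.6, -39.4, 85.5]
eef_rot: [0.751, -0.66, 0.001, -0.001]
force: [0.0, -0.6, -0.1]
grip_width: 0.2
time: 3.1
position: [567.3, -39.2, 85.5]
eef_rot: [0.751, -0.66, 0.0, 0.0]
force: [-3.4, -0.4, 2.8]
grip_width: 0.2
t 3.1 p [567.3 -39.2  85.5] F [-3.4 -0.4  2.8] w 0.2 q7 -1.59
rot to unit [-0.    -0.001  0.006] unit coords of TCP rel. shut face [-6.8  0.3]
```

```bash
for i in 1; do python3 -m handwheel '[{"slide":[0,-0.4,0],"rotation":[0,0,0]},{"slide":[0,-0.4,0],"rotation":[0,0,0]}]'; python3 -m handwheel '[{"slide":[0,-0.4,0],"rotation":[0,0,0]}]'; python3 -m handwheel '[{"slide":[0,-0.3,0],"rotation":[0,0,0]}]'; done; python3 go.py
```

```text
time: 3.27
position: [573.6, -38.4, 85.4]
eef_rot: [0.752, -0.659, -0.001, 0.001]
force: [-6.6, -0.5, 4.0]
grip_width: 0.4
time: 3.35
position: [577.0, -38.0, 85.4]
eef_rot: [0.752, -0.659, -0.001, 0.002]
force: [-5.9, 0.1, 5.4]
grip_width: 0.2
time: 3.43
position: [579.5, -37.7, 85.4]
eef_rot: [0.752, -0.659, -0.002, 0.003]
force: [-7.0, -0.8, 4.6]
grip_width: 0.3
t 3.43 p [579.5 -37.7  85.4] F [-7.  -0.8  4.6] w 0.3 q7 -1.6
rot to unit [ 0.006 -0.001  0.007] unit coords of TCP rel. shut face [5.6 0.3]
```

```bash
python3 -m handwheel '[{"slide":[0,-0.3,0],"rotation":[0,0,0]}]'; python3 -m handwheel '[{"slide":[0,-0.3,0],"rotation":[0,0,0]}]'; python3 go.py
```

```text
time: 3.52
position: [580.0, -37.6, 85.4]
eef_rot: [0.752, -0.659, -0.004, 0.005]
force: [-30.5, -1.7, 23.5]
grip_width: 0.6
time: 3.6
position: [579.7, -37.7, 85.4]
eef_rot: [0.752, -0.659, -0.006, 0.008]
force: [-25.4, -1.0, 22.2]
grip_width: 0.3
t 3.6 p [579.7 -37.7  85.4] F [-25.4  -1.   22.2] w 0.3 q7 -1.6
rot to unit [ 0.02  -0.001  0.007] unit coords of TCP rel. shut face [5.8 0.3]
```

The drawer is at its stop, with the force up sharply at TCP unit-x +5.8. I'll back off quickly now.

```bash
python3 -m handwheel '[{"slide":[0,4,0],"rotation":[-0.02,0,0]},{"slide":[0,4,0],"rotation":[0,0,0]},{"slide":[0,2.5,-3],"rotation":[0,0,0]},{"slide":[0,1,-4],"rotation":[0,0,0]},{"slide":[0,0,-4],"rotation":[0,0,0]},{"slide":[0,0,-4],"rotation":[0,0,0]},{"slide":[0,0,0],"rotation":[0,0,0]},{"slide":[0,0,0],"rotation":[0,0,0]}]' 100; python3 -m handwheel '[{"slide":[-3.5,0,0],"rotation":[0,0,0]},{"slide":[-3.5,0,0],"rotation":[0,0,0]},{"slide":[-3.5,0,0],"rotation":[0,0,0]},{"slide":[-3.5,0,0],"rotation":[0,0,0]},{"slide":[-3.5,0,0],"rotation":[0,0,0]},{"slide":[-3.5,0,0],"rotation":[0,0,0]},{"slide":[-3.5,0,0],"rotation":[0,0,0]},{"slide":[-3.5,0,0],"rotation":[0,0,0]}]';python3 go.py 487 347 130
python3 - <<'E'
from h import *
import m
im,d=grab('top','t2.png');P=m.P=pts('top',d);m.d=d
M=m.box(100,125,250,400,238,340);n,l,st,ce=cv2.connectedComponentsWithStats(M.astype(np.uint8))
for i in range(1,n):
    if st[i,4]>30:print('comp',st[i],m.rect(l==i))
M=m.box(60,85,145,185,280,312);print('jar',M.sum(),m.rect(M))
E
```

```text
time: 4.27
position: [467.7, -52.1, 244.1]
eef_rot: [0.753, -0.658, -0.014, 0.016]
force: [0.6, 0.4, -0.1]
grip_width: 46.0
time: 4.93
position: [432.4, 228.2, 241.4]
eef_rot: [0.748, -0.663, -0.011, 0.015]
force: [1.4, -0.3, -0.7]
grip_width: 86.7
t 4.93 p [432.4 228.2 241.4] F [ 1.4 -0.3 -0.7] w 86.7 q7 -2.08
rot to unit [ 0.038 -0.003 -0.003] unit coords of TCP rel. shut face [-107.5  282.4]
slide cm now [-11.17  -7.26  10.84] slide after turn [-11.11  -6.88  11.14]
comp [282 238  82  11 429] ((605.4989013671875, -15.562736511230469), (20.348642349243164, 180.88812255859375), 2.5217716693878174)
comp [291 302 100  19 664] ((453.28448486328125, -55.010833740234375), (14.056160926818848, 218.1670379638672), 7.260898590087891)
jar 0 ((0.0, 0.0), (0.0, 0.0), 0.0)
```

View pics/t2.png

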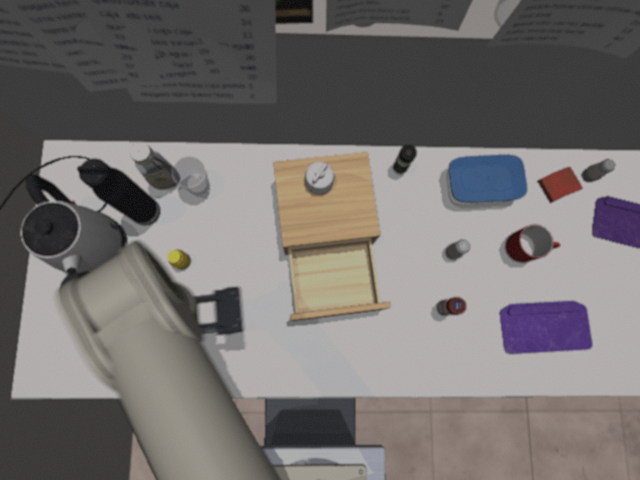

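The drawer is open, with its panel at (340,312) and no object in it. Next I'll go above the jar.

```bash
python3 -m handwheel '[{"slide":[-2.5,-1.5,2],"rotation":[0.038,0,0]},{"slide":[-2.5,-1.5,2],"rotation":[0,0,0]},{"slide":[-2.5,-1.5,2],"rotation":[0,0,0]},{"slide":[-2,-1.3,1],"rotation":[0,0,0]},{"slide":[-1,-0.6,0],"rotation":[0,0,0]},{"slide":[0,0,0],"rotation":[0,0,0]}]';python3 go.py 487 347.5 130
```

```text
time: 5.48
position: [478.9, 357.7, 164.2]
eef_rot: [0.754, -0.657, -0.001, -0.002]
force: [-0.6, -0.0, -0.3]
grip_width: 87.2
t 5.48 p [478.9 357.7 164.2] F [-0.6 -0.  -0.3] w 87.2 q7 -2.37
rot to unit [-0.002  0.003  0.012] unit coords of TCP rel. shut face [-45.4 405.1]
slide cm now [ 1.13 -0.66  3.42] slide after turn [ 1.12 -0.68  3.42]
```

```bash
python3 -m handwheel '[{"slide":[1.0,-0.6,1.5],"rotation":[0,0,0]},{"slide":[0,0,1.5],"rotation":[0,0,0]},{"slide":[0,0,0],"rotation":[0,0,0]}]';python3 go.py 487 347.5 40
python3 - <<'E'
from h import *
im,d=grab('scene');cv2.imwrite('pics/s2.png',cv2.resize(im[100:240,180:380],None,fx=3,fy=3))
E
```

```text
time: 5.73
position: [485.2, 349.3, 131.5]
eef_rot: [0.755, -0.656, -0.002, -0.001]
force: [-1.3, -1.6, -0.4]
grip_width: 86.8
t 5.73 p [485.2 349.3 131.5] F [-1.3 -1.6 -0.4] w 86.8 q7 -2.36
rot to unit [0.001 0.005 0.016] unit coords of TCP rel. shut face [-40.1 396. ]
slide cm now [ 0.24 -0.16  9.15] slide after turn [ 0.2  -0.15  9.15]
```

View pics/s2.png

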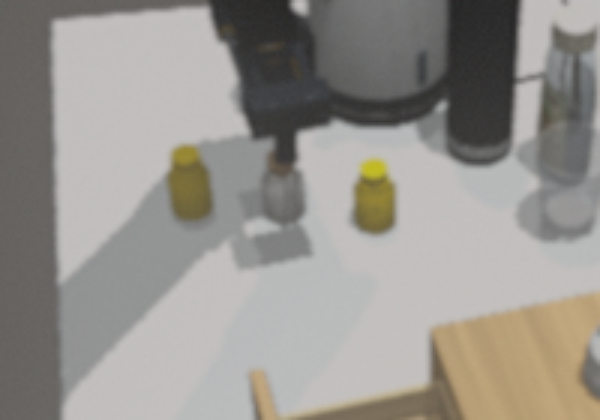

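The gripper is centred over the grey jar at crop (284,190), and the yellow jars at (190,185) and (375,200) are clear of it. I'll go down and grip.

```bash
python3 -m handwheel '[{"slide":[0.2,-0.15,2.5],"rotation":[0,0,0]},{"slide":[0,0,2.5],"rotation":[0,0,0]},{"slide":[0,0,2.2],"rotation":[0,0,0]},{"slide":[0,0,1.5],"rotation":[0,0,0]},{"slide":[0,0,0],"rotation":[0,0,0]},{"slide":[0,0,0],"rotation":[0,0,0]}]'; python3 go.py 487 347.5 38
```

```text
time: 6.28
position: [491.2, 346.8, 50.0]
eef_rot: [0.754, -0.657, 0.0, -0.006]
force: [-0.3, -0.9, 1.2]
grip_width: 86.9
t 6.28 p [491.2 346.8  50. ] F [-0.3 -0.9  1.2] w 86.9 q7 -2.41
rot to unit [-0.009  0.007  0.013] unit coords of TCP rel. shut face [-34.5 392.8]
slide cm now [-0.12  0.42  1.2 ] slide after turn [-0.12  0.41  1.2 ]
```

```bash
python3 -m handwheel '[{"slide":[0,0.4,1.2],"rotation":[-0.009,0.007,0]},{"slide":[0,0,0],"rotation":[0,0,0]}]'; python3 go.py 487 347.5 38;  python3 -m handwheel '[{"slide":[0,0,0],"rotation":[0,0,0]},{"slide":[0,0,0],"rotation":[0,0,0]},{"slide":[0,0,0],"rotation":[0,0,0]},{"slide":[0,0,0],"rotation":[0,0,0]},{"slide":[0,0,0],"rotation":[0,0,0]},{"slide":[0,0,0],"rotation":[0,0,0]},{"slide":[0,0,0],"rotation":[0,0,0]},{"slide":[0,0,0],"rotation":[0,0,0]}]' 30 20;python3 go.py
```

```text
time: 6.45
position: [488.3, 346.5, 40.0]
eef_rot: [0.753, -0.657, 0.001, -0.001]
force: [-0.3, -0.4, -0.7]
grip_width: 86.9
t 6.45 p [488.3 346.5  40. ] F [-0.3 -0.4 -0.7] w 86.9 q7 -2.42
rot to unit [-0.003  0.     0.012] unit coords of TCP rel. shut face [-37.4 392.8]
slide cm now [-0.12  0.11  0.2 ] slide after turn [-0.12  0.12  0.2 ]
time: 7.12
position: [489.8, 348.4, 43.8]
eef_rot: [0.754, -0.657, 0.001, -0.004]
force: [0.8, -1.4, -0.2]
grip_width: 41.5
t 7.12 p [489.8 348.4  43.8] F [ 0.8 -1.4 -0.2] w 41.5 q7 -2.42
rot to unit [-0.008  0.003  0.012] unit coords of TCP rel. shut face [-35.7 394.6]
```

```bash
python3 -m handwheel '[{"slide":[0,0,-1],"rotation":[0.008,0,0]},{"slide":[0,0,-2],"rotation":[0,0,0]},{"slide":[0,0,-3],"rotation":[0,0,0]},{"slide":[0,0,-3],"rotation":[0,0,0]},{"slide":[0,0,-3],"rotation":[0,0,0]},{"slide":[0,0,-3],"rotation":[0,0,0]},{"slide":[0,0,-1.5],"rotation":[0,0,0]},{"slide":[0,0,0],"rotation":[0,0,0]}]' 30 20; python3 go.py 535 -45 210
```

```text
time: 7.78
position: [483.7, 345.4, 216.0]
eef_rot: [0.754, -0.657, 0.004, -0.003]
force: [0.7, 0.3, -2.4]
grip_width: 41.6
t 7.78 p [483.7 345.4 216. ] F [ 0.7  0.3 -2.4] w 41.6 q7 -2.32
rot to unit [-0.01  -0.002  0.014] unit coords of TCP rel. shut face [-42.2 392.3]
slide cm now [39.37  0.3   0.66] slide after turn [39.37 -0.27  0.6 ]
```

Wrist force −2.4 N fits the jar's weight and the grip width holds. I'll carry the jar across.

```bash
python3 -m handwheel '[{"slide":[2,0,0],"rotation":[0,0,0]},{"slide":[3,0,0],"rotation":[0,0,0]},{"slide":[3,0,0],"rotation":[0,0,0]},{"slide":[3,0,0],"rotation":[0,0,0]},{"slide":[3,0,0],"rotation":[0,0,0]},{"slide":[3,0,0],"rotation":[0,0,0]},{"slide":[3,0,0],"rotation":[0,0,0]},{"slide":[3,0,0],"rotation":[0,0,0]}]'; python3 go.py 535 -45 210
```

```text
time: 8.45
position: [510.2, 115.2, 210.2]
eef_rot: [0.759, -0.651, 0.001, -0.002]
force: [1.0, -0.2, -3.0]
grip_width: 41.2
t 8.45 p [510.2 115.2 210.2] F [ 1.  -0.2 -3. ] w 41.2 q7 -1.82
rot to unit [-0.005  0.     0.029] unit coords of TCP rel. shut face [-44.3 160.6]
slide cm now [ 1.621e+01 -2.000e-02  1.000e-02] slide after turn [16.21 -0.48  0.02]
```

```bash
python3 -m handwheel '[{"slide":[3,0,0],"rotation":[0,0,0.029]},{"slide":[3,0,0],"rotation":[0,0,0]},{"slide":[3,0,0],"rotation":[0,0,0]},{"slide":[3,0,0],"rotation":[0,0,0]},{"slide":[2,0,0],"rotation":[0,0,0]},{"slide":[1,0,0],"rotation":[0,0,0]},{"slide":[0,0,0],"rotation":[0,0,0]},{"slide":[0,0,0],"rotation":[0,0,0]}]'; python3 go.py 535 -45 150
```

```text
time: 9.12
position: [523.6, -49.7, 201.5]
eef_rot: [0.745, -0.667, -0.002, 0.003]
force: [-0.6, 1.8, -2.8]
grip_width: 41.2
t 9.12 p [523.6 -49.7 201.5] F [-0.6  1.8 -2.8] w 41.2 q7 -1.54
rot to unit [ 0.007 -0.002 -0.013] unit coords of TCP rel. shut face [-51.4  -4.7]
slide cm now [-0.35 -1.23  5.15] slide after turn [-0.33 -1.19  5.15]
```

```bash
python3 -m handwheel '[{"slide":[-0.35,-1.2,0],"rotation":[0.007,0,-0.013]},{"slide":[0,0,2.5],"rotation":[0,0,0]},{"slide":[0,0,2.5],"rotation":[0,0,0]},{"slide":[0,0,2.5],"rotation":[0,0,0]},{"slide":[0,0,2],"rotation":[0,0,0]},{"slide":[0,0,1],"rotation":[0,0,0]},{"slide":[0,0,0],"rotation":[0,0,0]}]'; python3 go.py 535 -45 62
```

```text
time: 9.7
position: [539.8, -28.9, 93.6]
eef_rot: [0.756, -0.654, 0.002, -0.004]
force: [-0.7, -0.9, -2.1]
grip_width: 41.9
t 9.7 p [539.8 -28.9  93.6] F [-0.7 -0.9 -2.1] w 41.9 q7 -1.61
rot to unit [-0.008  0.002  0.02 ] unit coords of TCP rel. shut face [-32.7  13.9]
slide cm now [1.53 0.73 3.15] slide after turn [1.54 0.68 3.16]
```

```bash
python3 -m handwheel '[{"slide":[1.5,0.7,0.5],"rotation":[-0.008,0,0.02]},{"slide":[0,0,0.5],"rotation":[0,0,0]},{"slide":[0,0,0],"rotation":[0,0,0]}]'; python3 go.py 535 -45 62
```

```text
time: 9.95
position: [536.6, -41.3, 85.0]
eef_rot: [0.751, -0.66, -0.001, -0.002]
force: [-0.0, 0.9, -2.6]
grip_width: 41.5
t 9.95 p [536.6 -41.3  85. ] F [-0.   0.9 -2.6] w 41.5 q7 -1.61
rot to unit [-0.002  0.003  0.005] unit coords of TCP rel. shut face [-37.5   2. ]
slide cm now [0.35 0.21 2.3 ] slide after turn [0.34 0.2  2.3 ]
```

```bash
python3 - <<'E'
from h import *
im,d=grab('scene');cv2.imwrite('pics/s3.png',cv2.resize(im[170:320,270:440],None,fx=3.5,fy=3.5))
E
```

```text
(no output)
```

View pics/s3.png

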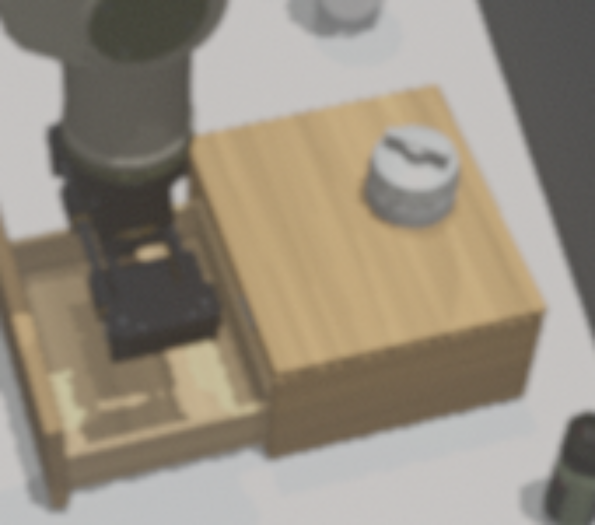

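The gripper holds the jar over the middle of the drawer, crop (150,290), clear of the panel and the case. I'll lower it in small steps until the force shows contact.

```bash
python3 -m handwheel '[{"slide":[0.2,0.1,1],"rotation":[0,0,0]},{"slide":[0,0,0.5],"rotation":[0,0,0]},{"slide":[0,0,0],"rotation":[0,0,0]}]'; python3 -m handwheel '[{"slide":[0,0,0.3],"rotation":[0,0,0]},{"slide":[0,0,0],"rotation":[0,0,0]}]'; python3 go.py 535 -45 62
```

```text
time: 10.25
position: [537.8, -43.9, 71.6]
eef_rot: [0.751, -0.66, 0.002, -0.003]
force: [0.6, 0.0, -2.3]
grip_width: 41.5
time: 10.42
position: [537.9, -43.7, 68.3]
eef_rot: [0.751, -0.66, 0.002, -0.003]
force: [0.1, 0.1, -2.8]
grip_width: 41.7
t 10.42 p [537.9 -43.7  68.3] F [ 0.1  0.1 -2.8] w 41.7 q7 -1.61
rot to unit [-0.007  0.002  0.005] unit coords of TCP rel. shut face [-36.5  -0.5]
slide cm now [0.09 0.31 0.63] slide after turn [0.09 0.3  0.63]
```

```bash
python3 -m handwheel '[{"slide":[0,0,0.5],"rotation":[-0.007,0.002,0]},{"slide":[0,0,0],"rotation":[0,0,0]}]'|egrep 'pos|for'; python3 -m handwheel '[{"slide":[0,0,0.3],"rotation":[0,0,0]}]'|egrep 'pos|for';python3 -m handwheel '[{"slide":[0,0,0.2],"rotation":[0,0,0]}]'|egrep 'pos|for'; python3 go.py 535 -45 58
```

```text
position: [538.0, -43.7, 63.1]
force: [0.7, -0.7, -2.3]
position: [538.6, -43.6, 60.5]
force: [0.6, 0.5, -2.0]
position: [539.6, -43.3, 59.4]
force: [-2.3, 0.6, 18.2]
t 10.75 p [539.6 -43.3  59.4] F [-2.3  0.6 18.2] w 41.7 q7 -1.63
rot to unit [-0.002 -0.001  0.005] unit coords of TCP rel. shut face [-34.7  -0.3]
slide cm now [0.11 0.48 0.14] slide after turn [0.11 0.48 0.14]
```

```bash
python3 -m handwheel '[{"slide":[0,0,0],"rotation":[0,0,0]},{"slide":[0,0,0],"rotation":[0,0,0]}]'|egrep 'pos|for'; python3 go.py; python3 -m handwheel '[{"slide":[0,0,0],"rotation":[0,0,0]},{"slide":[0,0,0],"rotation":[0,0,0]},{"slide":[0,0,0],"rotation":[0,0,0]},{"slide":[0,0,0],"rotation":[0,0,0]},{"slide":[0,0,0],"rotation":[0,0,0]}]' 80; python3 go.py
```

```text
position: [540.5, -43.0, 59.9]
force: [0.9, 0.2, -2.6]
t 10.92 p [540.5 -43.   59.9] F [ 0.9  0.2 -2.6] w 41.7 q7 -1.63
rot to unit [-0.004 -0.001  0.006] unit coords of TCP rel. shut face [-33.8  -0.1]
time: 11.33
position: [540.7, -43.1, 60.0]
eef_rot: [0.751, -0.66, 0.002, -0.001]
force: [0.3, 0.5, 0.1]
grip_width: 65.5
t 11.33 p [540.7 -43.1  60. ] F [0.3 0.5 0.1] w 65.5 q7 -1.63
rot to unit [-0.004 -0.002  0.006] unit coords of TCP rel. shut face [-33.6  -0.2]
```

```bash
python3 -m handwheel '[{"slide":[0,0,-0.5],"rotation":[0,0,0]},{"slide":[0,0,-1],"rotation":[0,0,0]},{"slide":[0,0,-1.5],"rotation":[0,0,0]},{"slide":[0,0.2,-2],"rotation":[0,0,0]},{"slide":[0,0.2,-3],"rotation":[0,0,0]},{"slide":[0,0.2,-4],"rotation":[0,0,0]},{"slide":[0,0,-4],"rotation":[0,0,0]},{"slide":[0,0,-2],"rotation":[0,0,0]}]'; python3 -m handwheel '[{"slide":[0,4,0],"rotation":[0,0,0]},{"slide":[0,4,0],"rotation":[0,0,0]},{"slide":[0,4,0],"rotation":[0,0,0]},{"slide":[0,3.5,0],"rotation":[0,0,0]},{"slide":[0,0,0],"rotation":[0,0,0]}]' 0; python3 go.py 400 -61 85
python3 - <<'E'
from h import *
im,d=grab('scene');cv2.imwrite('pics/s4.png',cv2.resize(im[170:320,270:440],None,fx=3.5,fy=3.5))
E
```

```text
time: 12.0
position: [530.2, -42.7, 247.5]
eef_rot: [0.752, -0.659, -0.002, 0.001]
force: [1.3, -0.9, 0.2]
grip_width: 69.3
time: 12.42
position: [375.1, -61.4, 256.3]
eef_rot: [0.753, -0.658, 0.003, -0.004]
force: [1.4, -0.8, 0.4]
grip_width: 44.0
t 12.42 p [375.1 -61.4 256.3] F [ 1.4 -0.8  0.4] w 44.0 q7 -1.26
rot to unit [-0.01   0.002  0.011] unit coords of TCP rel. shut face [-200.2    2. ]
slide cm now [ 0.32 -2.3  17.15] slide after turn [ 0.27 -2.48 17.13]
```

View pics/s4.png

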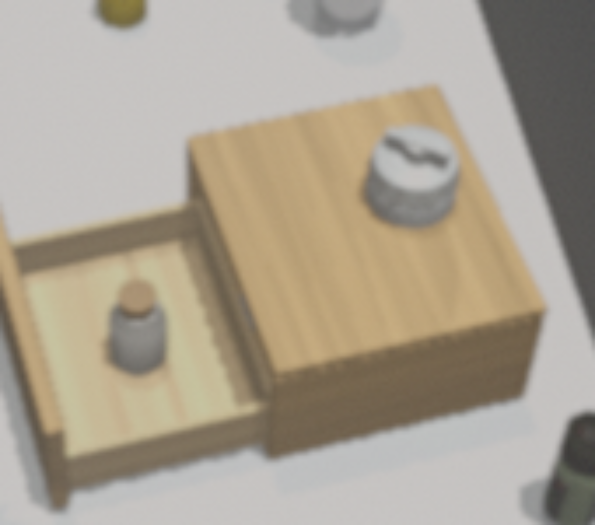

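The jar stands upright in the drawer at crop (138,330). Next I'll go down in front of the open panel.

```bash
python3 -m handwheel '[{"slide":[0.2,-2.4,2],"rotation":[-0.01,0,0.011]},{"slide":[0,0,4],"rotation":[0,0,0]},{"slide":[0,0,4],"rotation":[0,0,0]},{"slide":[0,0,2],"rotation":[0,0,0]},{"slide":[0,0,0],"rotation":[0,0,0]}]'; python3 go.py 405 -60 85
```

```text
time: 12.88
position: [409.5, -58.7, 139.8]
eef_rot: [0.75, -0.661, 0.007, -0.005]
force: [-0.6, -0.2, 0.2]
grip_width: 6.4
t 12.88 p [409.5 -58.7 139.8] F [-0.6 -0.2  0.2] w 6.4 q7 -1.39
rot to unit [-0.017 -0.005  0.001] unit coords of TCP rel. shut face [-165.7    0.5]
slide cm now [0.05 0.56 5.47] slide after turn [0.07 0.47 5.48]
```

```bash
python3 -m handwheel '[{"slide":[0,0.6,2],"rotation":[-0.017,-0.005,0]},{"slide":[0,0,2],"rotation":[0,0,0]},{"slide":[0,0,1.2],"rotation":[0,0,0]},{"slide":[0,0,0],"rotation":[0,0,0]}]'; python3 go.py 405 -60 85
```

```text
time: 13.22
position: [408.5, -57.9, 90.4]
eef_rot: [0.751, -0.66, 0.0, -0.002]
force: [-0.2, -0.9, 0.4]
grip_width: 0.6
t 13.22 p [408.5 -57.9  90.4] F [-0.2 -0.9  0.4] w 0.6 q7 -1.43
rot to unit [-0.003  0.002  0.004] unit coords of TCP rel. shut face [-166.6    1.4]
slide cm now [0.17 0.38 0.54] slide after turn [0.17 0.38 0.54]
```

```bash
python3 -m handwheel '[{"slide":[0,-0.7,0.4],"rotation":[0,0,0]},{"slide":[0,-0.7,0],"rotation":[0,0,0]},{"slide":[0,-0.5,0],"rotation":[0,0,0]},{"slide":[0,-0.3,0],"rotation":[0,0,0]},{"slide":[0,-0.3,0],"rotation":[0,0,0]},{"slide":[0,-0.3,0],"rotation":[0,0,0]},{"slide":[0,-0.4,0],"rotation":[0,0,0]},{"slide":[0,-0.5,0],"rotation":[0,0,0]}]'; python3 go.py
```

```text
time: 13.88
position: [450.6, -52.7, 93.3]
eef_rot: [0.751, -0.66, 0.001, -0.002]
force: [-2.7, -0.0, -0.6]
grip_width: 0.8
t 13.88 p [450.6 -52.7  93.3] F [-2.7 -0.  -0.6] w 0.8 q7 -1.5
rot to unit [-0.005  0.001  0.004] unit coords of TCP rel. shut face [-124.2    1.3]
```

```bash
python3 -m handwheel '[{"slide":[0,-0.5,0.05],"rotation":[-0.005,0,0]},{"slide":[0,-0.6,0.05],"rotation":[0,0,0]},{"slide":[0,-0.6,0.05],"rotation":[0,0,0]},{"slide":[0,-0.6,0.05],"rotation":[0,0,0]},{"slide":[0,-0.6,0.05],"rotation":[0,0,0]},{"slide":[0,-0.6,0],"rotation":[0,0,0]},{"slide":[0,-0.6,0],"rotation":[0,0,0]},{"slide":[0,-0.6,0],"rotation":[0,0,0]}]'; python3 go.py;  python3 -m handwheel '[{"slide":[0,-0.6,0],"rotation":[0,0,0]},{"slide":[0,-0.6,0],"rotation":[0,0,0]},{"slide":[0,-0.6,0],"rotation":[0,0,0]},{"slide":[0,-0.6,0],"rotation":[0,0,0]},{"slide":[0,-0.5,0],"rotation":[0,0,0]},{"slide":[0,-0.5,0],"rotation":[0,0,0]},{"slide":[0,-0.5,0],"rotation":[0,0,0]},{"slide":[0,-0.5,0],"rotation":[0,0,0]}]'; python3 go.py
```

```text
time: 14.55
position: [502.4, -46.4, 91.2]
eef_rot: [0.751, -0.661, -0.0, -0.0]
force: [-4.0, -0.5, 2.3]
grip_width: 0.4
t 14.55 p [502.4 -46.4  91.2] F [-4.  -0.5  2.3] w 0.4 q7 -1.58
rot to unit [0.    0.    0.003] unit coords of TCP rel. shut face [-72.    1.2]
time: 15.22
position: [550.7, -40.2, 91.1]
eef_rot: [0.751, -0.661, -0.001, 0.0]
force: [-4.7, -0.8, 4.2]
grip_width: 0.6
t 15.22 p [550.7 -40.2  91.1] F [-4.7 -0.8  4.2] w 0.6 q7 -1.62
rot to unit [0.001 0.    0.003] unit coords of TCP rel. shut face [-23.3   1.4]
```

```bash
python3 -m handwheel '[{"slide":[0,-0.4,0],"rotation":[0,0,0]},{"slide":[0,-0.4,0],"rotation":[0,0,0]},{"slide":[0,-0.3,0],"rotation":[0,0,0]},{"slide":[0,-0.3,0],"rotation":[0,0,0]},{"slide":[0,-0.3,0],"rotation":[0,0,0]}]'; python3 go.py;  python3 -m handwheel '[{"slide":[0,-0.3,0],"rotation":[0,0,0]},{"slide":[0,-0.3,0],"rotation":[0,0,0]}]'; python3 go.py
```

```text
time: 15.63
position: [569.5, -37.8, 91.0]
eef_rot: [0.751, -0.661, -0.001, 0.0]
force: [-4.6, -0.5, 4.6]
grip_width: 0.5
t 15.63 p [569.5 -37.8  91. ] F [-4.6 -0.5  4.6] w 0.5 q7 -1.64
rot to unit [0.002 0.    0.003] unit coords of TCP rel. shut face [-4.3  1.4]
time: 15.8
position: [575.8, -37.0, 91.0]
eef_rot: [0.751, -0.661, -0.001, 0.001]
force: [-6.3, -0.5, 4.9]
grip_width: 0.8
t 15.8 p [575.8 -37.   91. ] F [-6.3 -0.5  4.9] w 0.8 q7 -1.64
rot to unit [0.002 0.    0.003] unit coords of TCP rel. shut face [2.  1.4]
```

```bash
python3 -m handwheel '[{"slide":[0,-0.25,0],"rotation":[0,0,0]},{"slide":[0,-0.25,0],"rotation":[0,0,0]}]'; python3 -m handwheel '[{"slide":[0,-0.25,0],"rotation":[0,0,0]}]'; python3 go.py
```

```text
time: 15.97
position: [579.9, -36.5, 90.9]
eef_rot: [0.751, -0.661, -0.002, 0.002]
force: [-25.4, -2.0, 21.3]
grip_width: 0.5
time: 16.05
position: [579.9, -36.5, 90.9]
eef_rot: [0.75, -0.661, -0.004, 0.005]
force: [-29.0, -2.2, 24.5]
grip_width: 0.5
t 16.05 p [579.9 -36.5  90.9] F [-29.   -2.2  24.5] w 0.5 q7 -1.64
rot to unit [ 0.012 -0.     0.003] unit coords of TCP rel. shut face [6.1 1.5]
```

The drawer is at its stop. I'll back off slowly so that the latch catches gently, then retreat.

```bash
python3 -m handwheel '[{"slide":[0,0.5,0],"rotation":[0,0,0]},{"slide":[0,0.5,0],"rotation":[0,0,0]},{"slide":[0,0.5,0],"rotation":[0,0,0]},{"slide":[0,0.5,0],"rotation":[0,0,0]},{"slide":[0,0.5,0],"rotation":[0,0,0]},{"slide":[0,0,0],"rotation":[0,0,0]}]'; python3 go.py; python3 -m handwheel '[{"slide":[0,2,0],"rotation":[0,0,0]},{"slide":[0,4,0],"rotation":[0,0,0]},{"slide":[0,4,-1],"rotation":[0,0,0]},{"slide":[0,2,-3],"rotation":[0,0,0]},{"slide":[0,2,-3],"rotation":[0,0,0]},{"slide":[0,1,-4],"rotation":[0,0,0]},{"slide":[0,0,-4],"rotation":[0,0,0]},{"slide":[0,0,0],"rotation":[0,0,0]}]'; python3 go.py;
python3 -m handwheel '[{"slide":[4,0,0],"rotation":[0,0,0]},{"slide":[4,0,0],"rotation":[0,0,0]},{"slide":[4,0,0],"rotation":[0,0,0]},{"slide":[4,0,0],"rotation":[0,0,0]},{"slide":[4,0,0],"rotation":[0,0,0]},{"slide":[4,0,0],"rotation":[0,0,0]},{"slide":[0,0,0],"rotation":[0,0,0]},{"slide":[0,0,0],"rotation":[0,0,0]}]'
cat > chk.py <<'E'
from h import *
import m
im,d=grab('top');P=m.P=pts('top',d);m.d=d
M=m.box(100,125,250,400,238,340);n,l,st,ce=cv2.connectedComponentsWithStats(M.astype(np.uint8))
for i in range(1,n):
    if st[i,4]>30:print('comp',st[i],m.rect(l==i))
for nm,b in dict(salt=(75,100,440,475,235,262),spice=(90,115,390,420,140,175),timer=(160,200,300,340,155,200)).items():
    M=m.box(*b);print(nm,M.sum(),m.rect(M)[0])
# points in the gap behind the panel (drawer interior)
im2,_=grab('scene')
o=np.zeros((450,800,3),np.uint8);o[:,:395]=cv2.resize(im[140:290,255:395],(395,450));o[:,400:]=cv2.resize(im2[170:320,290:440],(400,450));cv2.imwrite('pics/end.png',o)
E
python3 chk.py
```

```text
time: 16.55
position: [555.0, -39.6, 91.2]
eef_rot: [0.75, -0.661, -0.003, 0.003]
force: [1.2, -0.4, 0.1]
grip_width: 0.5
t 16.55 p [555.  -39.6  91.2] F [ 1.2 -0.4  0.1] w 0.5 q7 -1.63
rot to unit [ 0.009 -0.     0.003] unit coords of TCP rel. shut face [-19.    1.5]
time: 17.22
position: [400.2, -58.0, 245.5]
eef_rot: [0.75, -0.661, -0.003, 0.002]
force: [1.4, 0.5, 0.0]
grip_width: 0.3
t 17.22 p [400.2 -58.  245.5] F [1.4 0.5 0. ] w 0.3 q7 -1.32
rot to unit [0.006 0.002 0.003] unit coords of TCP rel. shut face [-174.8    2.3]
time: 17.88
position: [436.6, -307.2, 252.9]
eef_rot: [0.752, -0.659, 0.008, 0.001]
force: [0.4, 1.7, 0.7]
grip_width: 0.2
comp [282 238  82  11 429] ((603.7039184570312, -15.572547912597656), (20.227590560913086, 180.64344787597656), 1.1358628273010254)
comp [284 245  98  18 670] ((580.792724609375, -38.24518585205078), (14.836610794067383, 218.96690368652344), 7.248145580291748)
salt 169 (603.3139038085938, -340.8969421386719)
spice 253 (822.5008544921875, -216.1767120361328)
timer 496 (742.2516479492188, -5.060451507568359)
```

View pics/end.png

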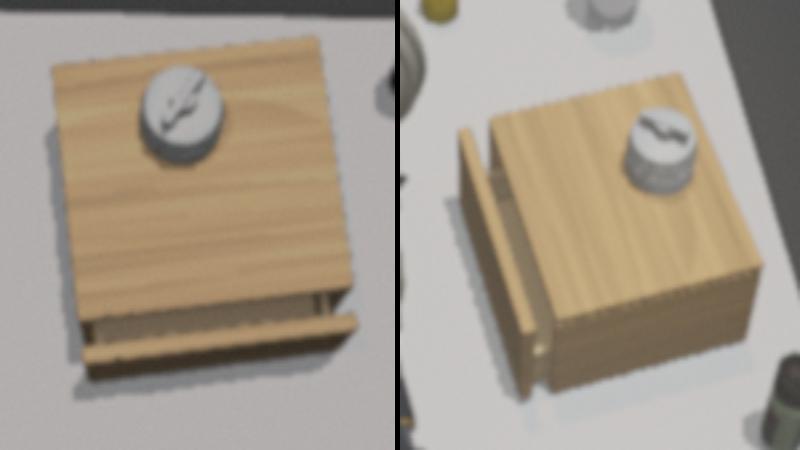

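The panel is back at (581,-38), its starting place, with the same gap, and it was still there about 1.3 s after I let go. The bystanders stand where they were, so I'm handing in.

```bash
python3 -c "
from workcell import bot
s=bot.state();print(s['time'],s['force']);print(bot.close_job())"
```

```text
17.9833 [0.4773656  0.8998977  0.02524107]
the job is handed in; nothing more can be done
None
```

The grey jar with the brown cork is in the drawer, and the drawer is latched shut. I handed in at about 18 s of the 64 s allowed.

- **Opening:** I pressed the front to its stop and let go, and the drawer sprang open to its 130 mm stop.
- **Placing:** I lowered the jar until it touched the drawer floor, then released it. The picture afterwards showed it standing upright.
- **Closing:** I slid the drawer in at about 0.07 m/s, pressed it to its stop with about 29 N, and backed off slowly so the latch could catch.

**Last checks:**
- **Front panel:** it measured (580.8, -38.2), against (581.1, -37.8) at the start. It was still there about 1.3 s after I let go.
- **Bystanders:** the salt shaker and spice jar measured within about 1 mm of their starting places. The timer read 2 mm off, which I take to be measuring noise because the arm never came near it.
- **Robot:** it stood well clear, with about 1 N on the wrist.

I could not see the jar once the drawer was shut. That it is still standing rests on the slow push, not on a picture.

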